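# Draw the capsule strongbox bolt with its key and hold it

## Robot

A 6-joint arm with a two-finger parallel gripper is mounted at the origin on a cart in front of the work surface, level with it; the furniture and walls round the work are solid. World frame = base frame: x ahead of the robot, y to its left, z up, the work surface at z = 0. Lengths are in m, angles in rad, forces in N, time in s.
With the tool pointing down it reaches from about 0.35 to 0.975 m from the base axis. Payload 17.4 kg.
Tool frame: the origin (TCP) lies at the very end of the fingers, on their centre line; the grasp point (between the pads) lies 19 mm behind it (arm.hold_point_z is the distance from the TCP to the grasp point, in m); z points along the fingers, y is the line along which they close (so a half turn about z gives the same grasp; the last joint's range is limited). The gripper opens to 85 mm and grips with 20 to 120 N. Pads are 22 mm wide; open, the fingers measure 114 mm over their backs; the gripper's body (76 mm by 85 mm) begins 54 mm behind the grasp point. The pads swing forward as they close: fully open they stand 13 mm farther back than shut.
Start: joints at [-1.236, 0.116, 1.442, -0, 1.584, -0.038], TCP at [0.246, -0.629, 0.192] pointing down, gripper open.
Joint ranges: [-2.83, 2.83], [-0.83, 2.19], [0.07, 2.5], [-1.14, 4.28], [0.01, 3], [-2.97, 2.97]. Speed limits (rad/s): [1.89, 1.89, 2.22, 3.14, 3.14, 3.14].

## Interface

Orientations are given as a rotation vector (axis times angle).
In Python, from plant import arm gives the robot as it stands.
- The arm moves only by the tool send_rows, never from a script. Its argument "rows" is a list of rows, each an object of numbers: "tx", "ty", "tz": the shift along the world's x, y, z scaled (see below); "rx", "ry", "rz": the turn, a rotation vector about the world's x, y, z scaled (see below); "fingers": the closure, from -1 (fully open) to 1 (shut). In form: [{"tx": .., "ty": .., "tz": .., "rx": .., "ry": .., "rz": .., "fingers": ..}, ...]. A call has 1 to 20 rows; each row shifts and turns the commanded pose from where the row before left it; what a row does not reach is not made up. The controller multiplies each number of a shift by 0.4 m and each number of a turn by pi/2 rad. A row lasts 1/12 s, in which the tool goes at most 41.7 mm and 7.16 degrees, less where a joint would pass 70% of its speed; a pose out of reach is approached as far as the arm can. A call with a number of a shift or a turn outside -1 to 1 is refused whole. A call with a gripper value outside its range is refused whole. The fingers move at their own pace and stop on an object; "newtons" is the grip in N (left out, the last holds). Time passes only in rows, so rows that do not move let the fingers close. It gives the time, the measured TCP pose, the force, the opening and the grip force at its end, in the units of the state.
- arm.get_state(): the state, without advancing time (a new reading comes with each control period).
- arm.capture(name): name is "side" or "top"; returns a dict with "pixels" (480x640x3 uint8, blue, green, red), "fov_y" (degrees; the focal length in pixels is half the picture's height over the tangent of half this angle, whatever the lens; pixels are square), "cx", "cy" (the principal point, pixels), "T" (4x4, takes a point from camera to world coordinates). Camera axes: x right, y down, z forward; pixel columns grow to the right and rows downward; lengths in m; the calibration is good to about 2 mm. A picture is of the moment at which its call begins. There is no depth.
- arm.finish_job(): hands the job in; it is judged then, once.
The state is a dict: "clock": time; "q": joint angles; "joint_vel": joint speeds; "effort": joint torques, N m; "eef_pos": TCP position; "tcp_rot": TCP orientation; "ft_force": force on the tool from outside, world axes, zero at the start; "moment": the same for the moment, N m; "gripper_width": finger opening in m; "grasp_force": force on a finger pad.
Only numpy, scipy, OpenCV 4.12 (cv2) and the standard library are available. Lean on these libraries where they do the work, as an engineer would, in place of code of your own. Each camera call takes 0.05 s, during which the arm holds its last target. There are 200 camera calls.

## Task

Take the red-headed key out of the key rack, ease it past the sticky pins into the lock on top of the grey strongbox until it is fully home, and only then turn it a quarter turn clockwise (seen from above) so that the bolt is drawn. The lock springs back, so finish while still gripping the key and holding it turned and fully home, so that I can lift the lid; leave the other keys and the things standing around where they are.

Things in the scene. Friction and masses are not known exactly. Their poses are not given: they have to be found in the camera images.
- key_red: red-headed key standing in a rack slot (which one varies), 35-70 g. Origin: centre of its collar's underside, z up. Collar 22 mm across, 4 mm thick; above it the head, 28 mm wide (x), 10 mm thick (y), from z = 4 to 43 mm; below it the blade, 14 mm wide (x), 4 mm thick (y), 26 mm long, round tip, works either way round.
- key_blue: bystander, same shape as key_red but with a blue head; stands in another slot of the rack; origin likewise.
- key_yellow: bystander, same shape as key_red but with a yellow head; stands in another slot of the rack; origin likewise.
- rack: fixed wooden key rack, 50 (x) by 170 (y) by 36 mm high; origin at the centre of its underside. Three through slots at y = -60, 0, +60 mm, each 6 mm (x) by 16 mm (y). A key's collar rests on the top; its head's width lies along the rack's y.
- strongbox: fixed grey steel box 126 (x) by 170 mm (y), lid top 64 mm up; origin at the centre of its underside. On the lid a steel lock case 64 (x) by 100 (y) by 32 mm high, centred at y = -20 mm, with a brass plug in an aluminium ring, face 97.5 mm up. A keeper plate rises to 92 mm at the -y end.
- keyhole (a point): centre of the keyway mouth on the plug face, 97.5 mm up, at x = 0, y = -20 mm of the strongbox; z up. Keyway 15.5 mm along this x, 5.5 mm along this y, 27.5 mm deep; key x goes along this x, either way round; fully home the collar rests on the plug face (origins meet). The frame turns with the plug; unturned its x is the strongbox's y.
- plug (a joint): turn of the lock plug, rad: 0 as found (spring rests it there), grows as the key is turned clockwise seen from above, stop at 1.57. A spring of about 0.02 N m at 0 to 0.09 N m at the stop turns it back when let go. The blade has up to 0.12 rad of play in the keyway.
- bolt_tip (a point): outer end of the brass bolt, 16 mm wide and 10 mm thick, which runs along the strongbox's y, 78 mm up: thrown, it stands in the keeper plate's slot; it moves 14 mm toward the strongbox's +y as the plug turns.
- mug_counter: bystander: white mug, green inside, 80 mm across, 91 mm high; origin at the centre of its underside. Leave it where it stands.
- spice_jar_a: bystander: spice jar with a black cap, 41 mm across, 105 mm high; origin at the centre of its underside. Leave it where it stands.
- descaler_box: bystander: white and blue carton, 39 (x) by 85 (y) by 125 mm high; origin at the centre of its underside. Leave it where it stands.
- teaspoon_a: bystander: steel teaspoon lying flat, 130 mm long; origin at the centre of its underside. Leave it where it stands.
- espresso_cup_clay: bystander: clay-red espresso cup, 61 mm across, 58 mm high; origin at the centre of its underside. Leave it where it stands.
- pin_mid (a point): a point 13.5 mm down inside the keyway, midway between its two sprung sticky pins (10 and 17 mm below the plug face, one from each side). The upper yields to about 3 to 6 N of downward push on the key, the lower to about 8 to 12 N; small twists (0.06 rad) to and fro help.
There are look-alikes about, which are no part of the job. Of the things shaped like the rack, the wooden one is meant.

How it is judged:
On the way, in this order (a step that is already met when the one before it is completed fails the run):
1. the red key has been drawn clear of the rack in the gripper (z of key_red in the frame of rack above 0.066 m and contact force between the fingers and key_red above 1 N), for 0.1 s.
2. the red key is fully home in the lock, not yet turned (z of key_red in the frame of keyhole below 0.003 m and horizontal distance between key_red and keyhole below 0.004 m and angle between key_red's own z axis and vertical below 0.12 rad and value of joint plug below 0.3 rad), for 0.1 s.
At the end, for the whole second after the job is handed in: The gripper still holds the red key (over 2 N), its collar within 3 mm of the plug face and 4 mm of its centre, upright within 0.12 rad, and the lock plug is turned at least 1.3 rad, with the bolt drawn (z of key_red in the frame of keyhole below 0.003 m and horizontal distance between key_red and keyhole below 0.004 m and angle between key_red's own z axis and vertical below 0.12 rad and value of joint plug above 1.3 rad and contact force between the fingers and key_red above 2 N and y of bolt_tip in the frame of strongbox above -0.0755 m); the arm keeps its last pose, push and grip.
It fails at once if the lock is turned without the red key fully home (over 0.45 rad with the collar more than 6 mm up) (value of joint plug above 0.45 rad and z of key_red in the frame of keyhole above 0.006 m).
It fails at once if another key is moved by more than 15 mm (distance of any of key_blue, key_yellow from where it was at the start of the episode above 0.015 m).
It fails at once if a bystander is moved by more than 30 mm (distance of any of mug_counter, spice_jar_a, descaler_box, teaspoon_a, espresso_cup_clay from where it was at the start of the episode above 0.03 m).
It also fails if it takes over 54 s, if anything falls off the work surface, if the arm or the gripper's body presses on something with over 40 N, if the wrist force passes 120 N, or if a joint passes its speed limit or range.

## Working session

There is one attempt and no reset: what is moved stays moved. The work goes in short steps, Python scripts to look and compute and a tool call to move; the robot and the scene stay as the last step left them, time stands still between calls to the robot, and variables do not carry over. Pictures are saved under pics/ and viewed, at most 10 in all, crops included, and the job is handed in when it is done.

Besides the shell and the picture viewer there is one more tool, called after ">>>" as name(argument=value, ...), one argument or row to a line, values as JSON. send_rows: Moves the arm, as the interface text tells. Shifts and turns lie within -1 to 1; 1 stands for 0.4 m of shift or pi/2 rad of turn. Its arguments: {"type":"object","properties":{"rows":{"type":"array"},"newtons":{"type":"number"}},"required":["rows"]}

```bash
mkdir -p pics
python3 - <<'E'
from plant import arm
import cv2
for n in ("top","side"):
    c=arm.capture(n); cv2.imwrite(f"pics/{n}0.png",c["pixels"]); print(n,c["fov_y"],c["cx"],c["cy"],c["T"].round(4).tolist() if hasattr(c["T"],'round') else c["T"])
s=arm.get_state(); print(s, arm.hold_point_z)
E
```

```text
top 55.84205023450481 316.6549482196724 237.56734164282074 [[0.0184, -0.9975, 0.0677, 0.4713], [-0.9998, -0.0185, -0.0018, -0.0351], [0.003, -0.0676, -0.9977, 1.2305], [0.0, 0.0, 0.0, 1.0]]
side 48.30137138637039 314.45833611012097 243.41580658701474 [[-0.8275, -0.2939, 0.4784, -0.0914], [-0.5613, 0.4536, -0.6922, 0.8582], [-0.0135, -0.8413, -0.5403, 0.7886], [0.0, 0.0, 0.0, 1.0]]
{'clock': 0.1, 'q': array([-1.23579098e+00,  1.16445042e-01,  1.44221499e+00,  1.44630019e-05,
        1.58402960e+00, -3.78285226e-02]), 'joint_vel': array([ 1.06682507e-04, -1.01186032e-03, -2.01799260e-03, -3.70421086e-05,
        1.46383515e-03,  1.26623085e-03]), 'effort': array([ 2.93016819e-03, -7.33664703e+01, -6.33788538e+01, -1.70938711e-05,
        5.23048657e-03, -3.40211614e-05]), 'eef_pos': array([ 0.24577625, -0.62842042,  0.19162103]), 'tcp_rot': array([-3.08609512e+00, -5.82058788e-01,  2.32549346e-04]), 'ft_force': array([-0.46703562,  0.13207163, -0.01276663]), 'moment': array([-0.05649812,  0.06013644,  0.01746146]), 'grasp_force': 0.0, 'gripper_width': 0.08538052993733322} 0.0187
```

View pics/top0.png

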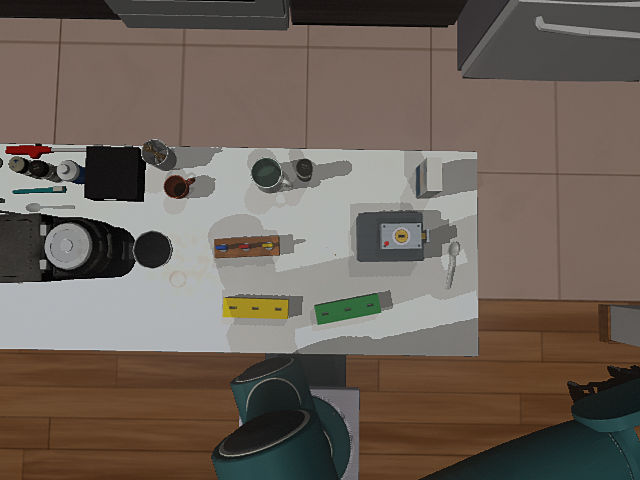

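View pics/side0.png

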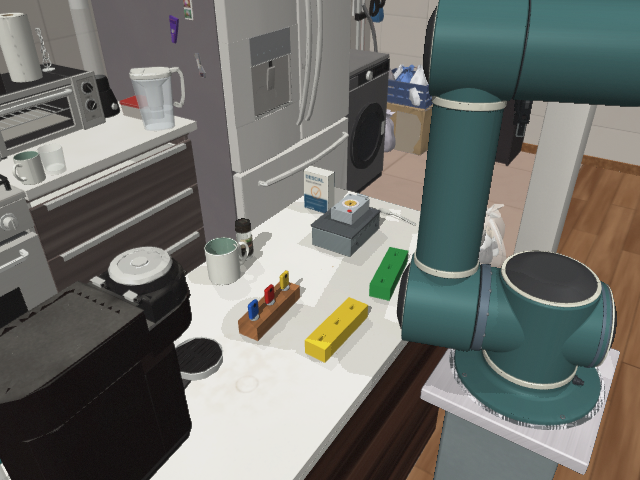

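The top view shows the wooden rack at about (247,246) with the red key in the middle slot, and the lock plug at about (401,236). The side view agrees. I'll enlarge crops of both.

Run:
```python
import cv2,numpy as np
t=cv2.imread("pics/top0.png"); s=cv2.imread("pics/side0.png")
f=lambda im,x,y,w,h,k: cv2.resize(im[y:y+h,x:x+w],None,fx=k,fy=k,interpolation=cv2.INTER_CUBIC)
a=f(t,205,222,96,50,8); b=f(t,350,200,96,70,8)
cv2.imwrite("pics/c1.png",f(t,205,225,90,40,8)); 
A=f(t,205,225,80,40,8);B=f(t,350,205,80,60,8)
cv2.imwrite("pics/ctop.png",np.vstack([cv2.resize(A,(560,280)),cv2.resize(B,(426,320))[:, :426].copy() if 0 else cv2.copyMakeBorder(cv2.resize(B,(420,315)),0,0,0,140,0)]))
C=f(s,230,260,80,80,5);D=f(s,305,185,80,80,5)
cv2.imwrite("pics/cside.png",np.hstack([C,D]))
```

```text
(no output)
```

View pics/ctop.png

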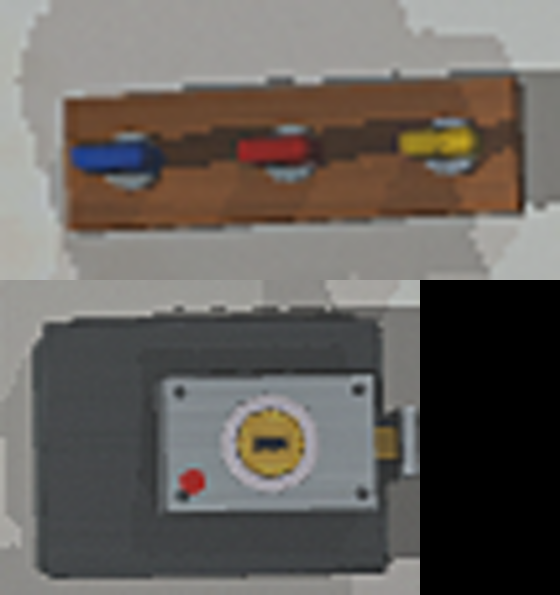

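View pics/cside.png

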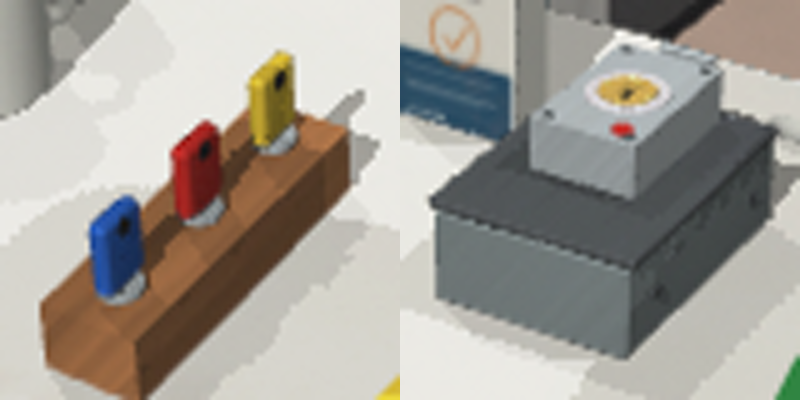

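Crops: in the top view the red collar is at about (246.6,246.6) and the plug at (401.3,236). In the side view the red collar is at about (270.6,302.2) and the plug at (350,203). Next I turn these into positions and cross-check both cameras.

```bash
cat > h.py <<'E'
import numpy as np, json
C={"top":(55.84205023450481,316.6549482196724,237.56734164282074),"side":(48.30137138637039,314.45833611012097,243.41580658701474)}
from plant import arm
def cam(n):
    c=arm.capture(n); return c
def ray(c,u,v):
    f=240/np.tan(np.radians(c["fov_y"]/2)); T=np.array(c["T"])
    return T[:3,3],T[:3,:3]@np.array([(u-c["cx"])/f,(v-c["cy"])/f,1])
def atz(c,u,v,z):
    o,d=ray(c,u,v); return o+d*(z-o[2])/d[2]
def proj(c,p):
    f=240/np.tan(np.radians(c["fov_y"]/2)); T=np.array(c["T"]); q=T[:3,:3].T@(np.array(p)-T[:3,3])
    return np.array([q[0]/q[2]*f+c["cx"],q[1]/q[2]*f+c["cy"]])
E
python3 - <<'E'
from h import *
t=cam("top"); s=cam("side")
A=lambda x,y:((x+.5)/7-.5+205,(y+.5)/7-.5+225)
B=lambda x,y:((x+.5)/5.25-.5+350,(y-280+.5)/5.25-.5+205)
S1=lambda x,y:((x+.5)/5-.5+230,(y+.5)/5-.5+260)
S2=lambda x,y:((x-400+.5)/5-.5+305,(y+.5)/5-.5+185)
P=lambda n,p:print(n,p.round(4))
for p in [(65,98),(517,74),(520,212),(68,229)]: P("rack",atz(t,*A(*p),.036))
for n,p in dict(b=(131,160),r=(291,152),y=(452,145)).items(): P("collar "+n,atz(t,*A(*p),.04))
P("red headtop L",atz(t,*A(237,151),.079));P("red headtop R",atz(t,*A(308,148),.079))
P("red headtop side",(atz(s,*S1(174,158),.079)+atz(s,*S1(218,122),.079))/2)
P("red collar side",atz(s,*S1(205,211),.038))
P("blue collar side",atz(s,*S1(122,293),.038));P("yellow collar side",atz(s,*S1(277,141),.038))
P("plug top",atz(t,*B(270,443),.0975));P("plug side",atz(s,*S2(627,92),.0975))
for p in [(163,377),(375,377),(380,512),(165,512)]: P("case",atz(t,*B(*p),.096))
for p in [(35,340),(380,318),(388,572),(40,577)]: P("lid",atz(t,*B(*p),.064))
P("slotL",atz(t,*B(252,441),.0975));P("slotR",atz(t,*B(287,443),.0975))
E
```

```text
rack [0.5446 0.2343 0.036 ]
rack [0.5568 0.064  0.036 ]
rack [0.5048 0.0616 0.036 ]
rack [0.4952 0.2315 0.036 ]
collar b [0.5215 0.2078 0.04  ]
collar r [0.5256 0.1478 0.04  ]
collar y [0.5293 0.0874 0.04  ]
red headtop L [0.5238 0.1615 0.079 ]
red headtop R [0.5254 0.1357 0.079 ]
red headtop side [0.5203 0.1506 0.079 ]
red collar side [0.5202 0.1484 0.038 ]
blue collar side [0.5156 0.2116 0.038 ]
yellow collar side [0.5239 0.09   0.038 ]
plug top [ 0.5569 -0.2487  0.0975]
plug side [ 0.5533 -0.2466  0.0975]
case [ 0.5878 -0.1975  0.096 ]
case [ 0.5897 -0.2992  0.096 ]
case [ 0.5249 -0.3017  0.096 ]
case [ 0.523 -0.199  0.096]
lid [ 0.6082 -0.1387  0.064 ]
lid [ 0.6224 -0.309   0.064 ]
lid [ 0.4971 -0.3133  0.064 ]
lid [ 0.4915 -0.1426  0.064 ]
slotL [ 0.5577 -0.2401  0.0975]
slotR [ 0.557  -0.2568  0.0975]
```

The red key is at about (0.5225, 0.1495) with the rack turned about 3.7°. The plug is at about (0.555, -0.2477), with the box turned about 1.8°. The sizes check out: slots 60 mm apart, case about 65 by 102 mm. I'll move above the key, turning tool y onto the rack's x.

>>> send_rows(
  rows=[
    {"tx": 0.0346,"ty": 0.0973,"rz": 0.0402,"fingers": -1},
    {"tx": 0.0346,"ty": 0.0973,"rz": 0.0402,"fingers": -1},
    {"tx": 0.0346,"ty": 0.0973,"rz": 0.0402,"fingers": -1},
    {"tx": 0.0346,"ty": 0.0973,"rz": 0.0402,"fingers": -1},
    {"tx": 0.0346,"ty": 0.0973,"rz": 0.0402,"fingers": -1},
    {"tx": 0.0346,"ty": 0.0973,"rz": 0.0402,"fingers": -1},
    {"tx": 0.0346,"ty": 0.0973,"rz": 0.0402,"fingers": -1},
    {"tx": 0.0346,"ty": 0.0973,"rz": 0.0402,"fingers": -1},
    {"tx": 0.0346,"ty": 0.0973,"rz": 0.0402,"fingers": -1},
    {"tx": 0.0346,"ty": 0.0973,"rz": 0.0402,"fingers": -1},
    {"tx": 0.0346,"ty": 0.0973,"rz": 0.0402,"fingers": -1},
    {"tx": 0.0346,"ty": 0.0973,"rz": 0.0402,"fingers": -1},
    {"tx": 0.0346,"ty": 0.0973,"rz": 0.0402,"fingers": -1},
    {"tx": 0.0346,"ty": 0.0973,"rz": 0.0402,"fingers": -1},
    {"tx": 0.0346,"ty": 0.0973,"rz": 0.0402,"fingers": -1},
    {"tx": 0.0346,"ty": 0.0973,"rz": 0.0402,"fingers": -1},
    {"tx": 0.0346,"ty": 0.0973,"rz": 0.0402,"fingers": -1},
    {"tx": 0.0346,"ty": 0.0973,"rz": 0.0402,"fingers": -1},
    {"tx": 0.0346,"ty": 0.0973,"rz": 0.0402,"fingers": -1},
    {"tx": 0.0346,"ty": 0.0973,"rz": 0.0402,"fingers": -1},
  ],
  newtons=60,
)

```text
validation failed for argument at $.ro...
```

>>> send_rows(
  rows=[
    {"tx": 0.0346,"ty": 0.0973,"tz": 0,"rx": 0,"ry": 0,"rz": 0.0402,"fingers": -1},
    {"tx": 0.0346,"ty": 0.0973,"tz": 0,"rx": 0,"ry": 0,"rz": 0.0402,"fingers": -1},
    {"tx": 0.0346,"ty": 0.0973,"tz": 0,"rx": 0,"ry": 0,"rz": 0.0402,"fingers": -1},
    {"tx": 0.0346,"ty": 0.0973,"tz": 0,"rx": 0,"ry": 0,"rz": 0.0402,"fingers": -1},
    {"tx": 0.0346,"ty": 0.0973,"tz": 0,"rx": 0,"ry": 0,"rz": 0.0402,"fingers": -1},
    {"tx": 0.0346,"ty": 0.0973,"tz": 0,"rx": 0,"ry": 0,"rz": 0.0402,"fingers": -1},
    {"tx": 0.0346,"ty": 0.0973,"tz": 0,"rx": 0,"ry": 0,"rz": 0.0402,"fingers": -1},
    {"tx": 0.0346,"ty": 0.0973,"tz": 0,"rx": 0,"ry": 0,"rz": 0.0402,"fingers": -1},
    {"tx": 0.0346,"ty": 0.0973,"tz": 0,"rx": 0,"ry": 0,"rz": 0.0402,"fingers": -1},
    {"tx": 0.0346,"ty": 0.0973,"tz": 0,"rx": 0,"ry": 0,"rz": 0.0402,"fingers": -1},
    {"tx": 0.0346,"ty": 0.0973,"tz": 0,"rx": 0,"ry": 0,"rz": 0.0402,"fingers": -1},
    {"tx": 0.0346,"ty": 0.0973,"tz": 0,"rx": 0,"ry": 0,"rz": 0.0402,"fingers": -1},
    {"tx": 0.0346,"ty": 0.0973,"tz": 0,"rx": 0,"ry": 0,"rz": 0.0402,"fingers": -1},
    {"tx": 0.0346,"ty": 0.0973,"tz": 0,"rx": 0,"ry": 0,"rz": 0.0402,"fingers": -1},
    {"tx": 0.0346,"ty": 0.0973,"tz": 0,"rx": 0,"ry": 0,"rz": 0.0402,"fingers": -1},
    {"tx": 0.0346,"ty": 0.0973,"tz": 0,"rx": 0,"ry": 0,"rz": 0.0402,"fingers": -1},
    {"tx": 0.0346,"ty": 0.0973,"tz": 0,"rx": 0,"ry": 0,"rz": 0.0402,"fingers": -1},
    {"tx": 0.0346,"ty": 0.0973,"tz": 0,"rx": 0,"ry": 0,"rz": 0.0402,"fingers": -1},
    {"tx": 0.0346,"ty": 0.0973,"tz": 0,"rx": 0,"ry": 0,"rz": 0.0402,"fingers": -1},
    {"tx": 0.0346,"ty": 0.0973,"tz": 0,"rx": 0,"ry": 0,"rz": 0.0402,"fingers": -1},
  ],
  newtons=60,
)

```text
clock: 1.87
eef_pos: [0.5228, 0.1521, 0.1923]
tcp_rot: [2.144, 2.296, 0.0]
ft_force: [0.9, -1.0, -0.1]
gripper_width: 0.0858
grasp_force: 0.0
```

>>> send_rows(
  rows=[
    {"tx": 0,"ty": -0.0062,"tz": -0.073,"rx": 0,"ry": 0,"rz": 0,"fingers": -1},
    {"tx": 0,"ty": 0,"tz": -0.073,"rx": 0,"ry": 0,"rz": 0,"fingers": -1},
    {"tx": 0,"ty": 0,"tz": -0.073,"rx": 0,"ry": 0,"rz": 0,"fingers": -1},
    {"tx": 0,"ty": 0,"tz": -0.073,"rx": 0,"ry": 0,"rz": 0,"fingers": -1},
    {"tx": 0,"ty": 0,"tz": -0.073,"rx": 0,"ry": 0,"rz": 0,"fingers": -1},
    {"tx": 0,"ty": 0,"tz": 0,"rx": 0,"ry": 0,"rz": 0,"fingers": 0.4},
    {"tx": 0,"ty": 0,"tz": 0,"rx": 0,"ry": 0,"rz": 0,"fingers": 0.4},
    {"tx": 0,"ty": 0,"tz": 0,"rx": 0,"ry": 0,"rz": 0,"fingers": 0.4},
    {"tx": 0,"ty": 0,"tz": 0,"rx": 0,"ry": 0,"rz": 0,"fingers": 0.4},
    {"tx": 0,"ty": 0,"tz": 0,"rx": 0,"ry": 0,"rz": 0,"fingers": 0.4},
    {"tx": 0,"ty": 0,"tz": 0,"rx": 0,"ry": 0,"rz": 0,"fingers": 0.4},
  ],
  newtons=20,
)

```text
clock: 2.78
eef_pos: [0.5233, 0.1474, 0.0477]
tcp_rot: [2.148, 2.292, 0.002]
ft_force: [-0.6, 1.4, 0.2]
gripper_width: 0.0252
grasp_force: 0.0
```

Run:
```python
from h import *; import cv2
for n,(x,y,w,h,k) in dict(side=(215,200,120,140,4)).items():
    c=cam(n); cv2.imwrite(f"pics/g_{n}.png",cv2.resize(c["pixels"][y:y+h,x:x+w],None,fx=k,fy=k,interpolation=cv2.INTER_CUBIC))
s=arm.get_state(); print(s["eef_pos"])
```

```text
[0.52306671 0.14735589 0.04730637]
```

View pics/g_side.png

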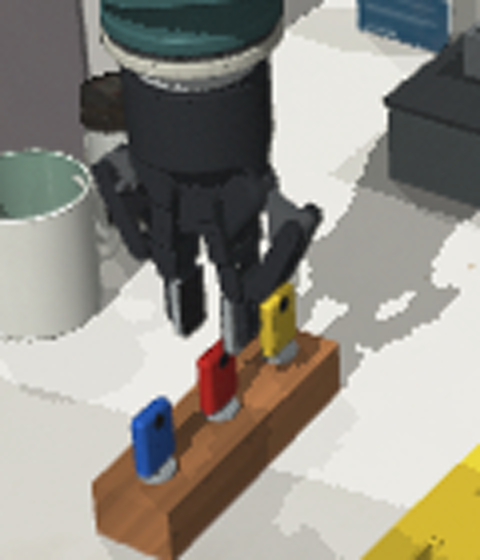

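The side crop shows the pads at about (185,320) and (237,340) in the crop, straddling the red key in x but looking high. I'll compare that with the projected TCP.

Run:
```python
from h import *; import cv2
c=cam("side")
z=lambda p:((proj(c,p)-[215,200])*4+1.5).round(0)
for nm,p in dict(tcp=(.523,.1474,.0473),nearfinger_tip=(.5105,.1474,.0473),far_tip=(.5355,.1474,.0473),near20=(.5105,.1474,.067),headtop=(.521,.150,.079),collar=(.521,.150,.04)).items(): print(nm,z(p))
t=cam("top"); a=t["pixels"][205:285,205:285]; cv2.imwrite("pics/g_top.png",cv2.resize(a,None,fx=6,fy=6,interpolation=cv2.INTER_CUBIC))
```

```text
tcp [220. 393.]
nearfinger_tip [238. 401.]
far_tip [202. 385.]
near20 [236. 372.]
headtop [217. 351.]
collar [221. 407.]
```

View pics/g_top.png

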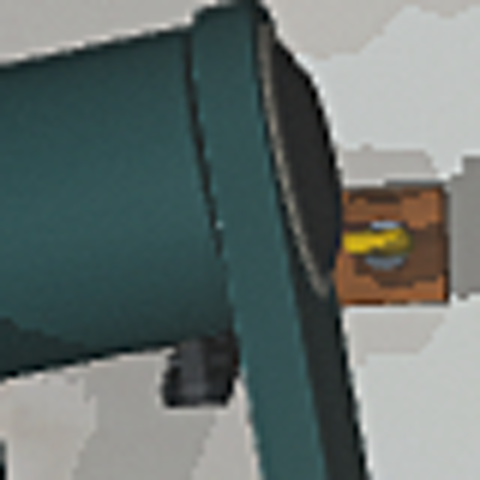

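The fingertips look higher than the reported TCP, and the head is not covered by the near finger. I'll close gently to find out: the width will tell whether the key is between the pads.

>>> send_rows(
  rows=[
    {"tx": 0,"ty": 0,"tz": 0,"rx": 0,"ry": 0,"rz": 0,"fingers": 1},
    {"tx": 0,"ty": 0,"tz": 0,"rx": 0,"ry": 0,"rz": 0,"fingers": 1},
    {"tx": 0,"ty": 0,"tz": 0,"rx": 0,"ry": 0,"rz": 0,"fingers": 1},
    {"tx": 0,"ty": 0,"tz": 0,"rx": 0,"ry": 0,"rz": 0,"fingers": 1},
  ],
  newtons=20,
)

```text
clock: 3.27
eef_pos: [0.5226, 0.1473, 0.0463]
tcp_rot: [-2.148, -2.292, 0.0]
ft_force: [-0.7, -0.7, -0.4]
gripper_width: 0.0
grasp_force: 0.0
```

Run:
```python
from h import *; import cv2
c=cam("side"); s=arm.get_state(); print(s["eef_pos"],s["q"],s["gripper_width"],s["grasp_force"])
x,y,w,h,k=215,230,120,120,5
cv2.imwrite("pics/g2.png",cv2.resize(c["pixels"][y:y+h,x:x+w],None,fx=k,fy=k,interpolation=cv2.INTER_CUBIC))
print(((proj(c,s["eef_pos"])-[x,y])*k+2).round())
```

```text
[0.52262655 0.14726524 0.04626114] [ 2.27675934e-01 -9.39698272e-02  1.89415092e+00  2.17579791e-06
  1.34150249e+00  1.62741201e-01] 5.4615867882076465e-05 0.0
[276. 343.]
```

View pics/g2.png

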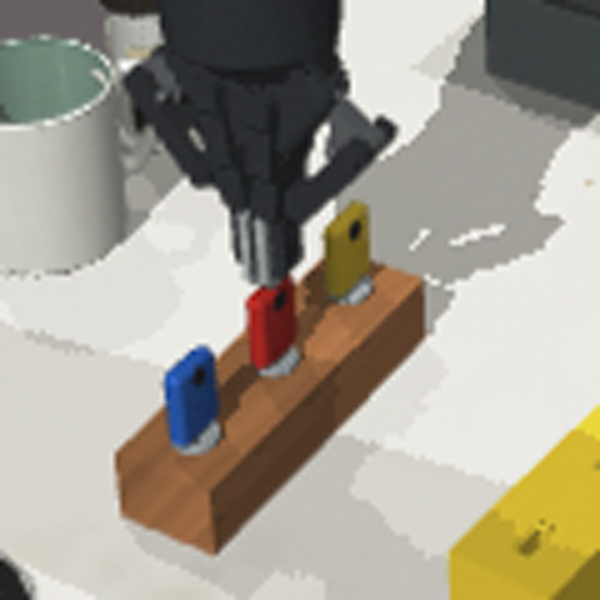

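The closed tips are at crop (268,283), in front of the key's top edge and about 33 mm above the reported TCP, with width 0 (no key caught). Offset in x/y is small. I'll open up, lower 33 mm and close softly; opened wide, the fingers clear the rack either way.

>>> send_rows(
  rows=[
    {"tx": 0,"ty": 0,"tz": 0,"rx": 0,"ry": 0,"rz": 0,"fingers": -1},
    {"tx": 0,"ty": 0,"tz": 0,"rx": 0,"ry": 0,"rz": 0,"fingers": -1},
    {"tx": 0,"ty": 0,"tz": 0,"rx": 0,"ry": 0,"rz": 0,"fingers": -1},
    {"tx": 0,"ty": 0,"tz": 0,"rx": 0,"ry": 0,"rz": 0,"fingers": -1},
    {"tx": 0,"ty": 0,"tz": -0.028,"rx": 0,"ry": 0,"rz": 0,"fingers": -1},
    {"tx": 0,"ty": 0,"tz": -0.028,"rx": 0,"ry": 0,"rz": 0,"fingers": -1},
    {"tx": 0,"ty": 0,"tz": -0.027,"rx": 0,"ry": 0,"rz": 0,"fingers": -1},
    {"tx": 0,"ty": 0,"tz": 0,"rx": 0,"ry": 0,"rz": 0,"fingers": -0.2},
    {"tx": 0,"ty": 0,"tz": 0,"rx": 0,"ry": 0,"rz": 0,"fingers": 0.4},
    {"tx": 0,"ty": 0,"tz": 0,"rx": 0,"ry": 0,"rz": 0,"fingers": 0.4},
    {"tx": 0,"ty": 0,"tz": 0,"rx": 0,"ry": 0,"rz": 0,"fingers": 0.4},
  ],
  newtons=20,
)

```text
clock: 4.23
eef_pos: [0.5229, 0.1473, 0.0135]
tcp_rot: [2.148, 2.292, 0.001]
ft_force: [0.2, -1.1, 0.7]
gripper_width: 0.0384
grasp_force: 0.0
```

>>> send_rows(
  rows=[
    {"tx": 0,"ty": 0,"tz": 0,"rx": 0,"ry": 0,"rz": 0,"fingers": 1},
    {"tx": 0,"ty": 0,"tz": 0,"rx": 0,"ry": 0,"rz": 0,"fingers": 1},
    {"tx": 0,"ty": 0,"tz": 0,"rx": 0,"ry": 0,"rz": 0,"fingers": 1},
    {"tx": 0,"ty": 0,"tz": 0,"rx": 0,"ry": 0,"rz": 0,"fingers": 1},
    {"tx": 0,"ty": 0,"tz": 0,"rx": 0,"ry": 0,"rz": 0,"fingers": 1},
  ],
  newtons=20,
)

```text
clock: 4.65
eef_pos: [0.5228, 0.1473, 0.0133]
tcp_rot: [2.148, 2.292, 0.001]
ft_force: [0.6, 0.3, 0.9]
gripper_width: 0.0095
grasp_force: 24.6
```

Run:
```python
from h import *; import cv2
c=cam("side"); s=arm.get_state(); print(s["eef_pos"],s["ft_force"],s["moment"],s["gripper_width"],s["grasp_force"])
x,y,w,h,k=215,230,120,120,5
cv2.imwrite("pics/g3.png",cv2.resize(c["pixels"][y:y+h,x:x+w],None,fx=k,fy=k,interpolation=cv2.INTER_CUBIC))
```

```text
[0.5228157  0.14731114 0.01330936] [0.06846786 0.04407553 1.44171579] [-0.03417145 -0.13069421 -0.03420776] 0.009783849801117454 24.63269054889679
```

View pics/g3.png

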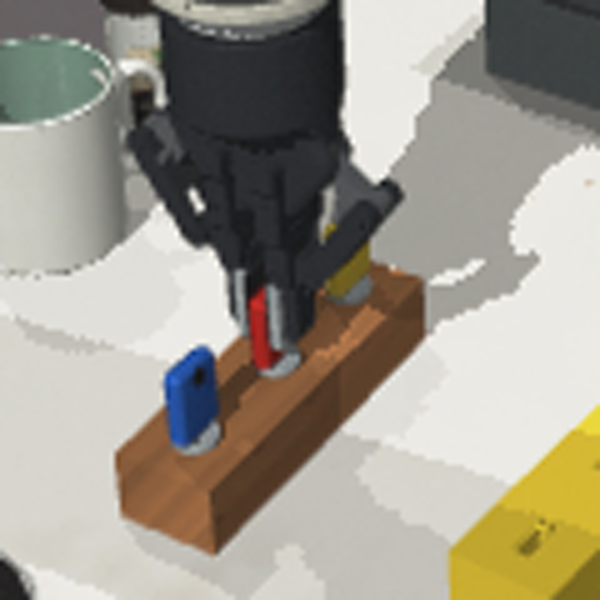

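Red key gripped (9.8 mm, almost no side force). Firm up the grip, lift straight up 110 mm, then carry it over the lock.

>>> send_rows(
  rows=[
    {"tx": 0,"ty": 0,"tz": 0,"rx": 0,"ry": 0,"rz": 0,"fingers": 1},
    {"tx": 0,"ty": 0,"tz": 0,"rx": 0,"ry": 0,"rz": 0,"fingers": 1},
    {"tx": 0,"ty": 0,"tz": 0.03,"rx": 0,"ry": 0,"rz": 0,"fingers": 1},
    {"tx": 0,"ty": 0,"tz": 0.045,"rx": 0,"ry": 0,"rz": 0,"fingers": 1},
    {"tx": 0,"ty": 0,"tz": 0.05,"rx": 0,"ry": 0,"rz": 0,"fingers": 1},
    {"tx": 0,"ty": 0,"tz": 0.05,"rx": 0,"ry": 0,"rz": 0,"fingers": 1},
    {"tx": 0,"ty": 0,"tz": 0.05,"rx": 0,"ry": 0,"rz": 0,"fingers": 1},
    {"tx": 0,"ty": 0,"tz": 0.05,"rx": 0,"ry": 0,"rz": 0,"fingers": 1},
    {"tx": 0,"ty": 0,"tz": 0,"rx": 0,"ry": 0,"rz": 0,"fingers": 1},
    {"tx": 0,"ty": 0,"tz": 0,"rx": 0,"ry": 0,"rz": 0,"fingers": 1},
  ],
  newtons=80,
)

```text
clock: 5.53
eef_pos: [0.5229, 0.1473, 0.1239]
tcp_rot: [2.148, 2.292, 0.002]
ft_force: [-0.3, 0.2, -1.0]
gripper_width: 0.0085
grasp_force: 80.0
```

>>> send_rows(
  rows=[
    {"tx": 0.0073,"ty": -0.09,"tz": 0,"rx": 0,"ry": 0,"rz": -0.002,"fingers": 1},
    {"tx": 0.0073,"ty": -0.09,"tz": 0,"rx": 0,"ry": 0,"rz": -0.002,"fingers": 1},
    {"tx": 0.0073,"ty": -0.09,"tz": 0,"rx": 0,"ry": 0,"rz": -0.002,"fingers": 1},
    {"tx": 0.0073,"ty": -0.09,"tz": 0,"rx": 0,"ry": 0,"rz": -0.002,"fingers": 1},
    {"tx": 0.0073,"ty": -0.09,"tz": 0,"rx": 0,"ry": 0,"rz": -0.002,"fingers": 1},
    {"tx": 0.0073,"ty": -0.09,"tz": 0,"rx": 0,"ry": 0,"rz": -0.002,"fingers": 1},
    {"tx": 0.0073,"ty": -0.09,"tz": 0,"rx": 0,"ry": 0,"rz": -0.002,"fingers": 1},
    {"tx": 0.0073,"ty": -0.09,"tz": 0,"rx": 0,"ry": 0,"rz": -0.002,"fingers": 1},
    {"tx": 0.0073,"ty": -0.09,"tz": 0,"rx": 0,"ry": 0,"rz": -0.002,"fingers": 1},
    {"tx": 0.0073,"ty": -0.09,"tz": 0,"rx": 0,"ry": 0,"rz": -0.002,"fingers": 1},
    {"tx": 0.007,"ty": -0.09,"tz": 0,"rx": 0,"ry": 0,"rz": -0.0022,"fingers": 1},
    {"tx": 0,"ty": 0,"tz": 0,"rx": 0,"ry": 0,"rz": 0,"fingers": 1},
    {"tx": 0,"ty": 0,"tz": 0,"rx": 0,"ry": 0,"rz": 0,"fingers": 1},
    {"tx": 0,"ty": 0,"tz": 0,"rx": 0,"ry": 0,"rz": 0,"fingers": 1},
  ],
)

```text
clock: 6.7
eef_pos: [0.5541, -0.2483, 0.1218]
tcp_rot: [-2.187, -2.253, 0.001]
ft_force: [0.3, 0.2, -0.3]
gripper_width: 0.0085
grasp_force: 79.9
```

Run:
```python
from h import *; import cv2
c=cam("side"); s=arm.get_state(); print(s["eef_pos"],s["ft_force"],s["moment"],s["gripper_width"],s["grasp_force"])
x,y,w,h,k=300,140,100,90,6
cv2.imwrite("pics/g4.png",cv2.resize(c["pixels"][y:y+h,x:x+w],None,fx=k,fy=k,interpolation=cv2.INTER_CUBIC))
t=cam("top"); cv2.imwrite("pics/t4.png",t["pixels"])
e=s["eef_pos"]+np.array([0,.0018,.032])
Z=lambda p:((proj(c,p)-[x,y])*k+2.5).round(0)
for n,p in dict(tip=e+[0,0,-.009-.026],collar=e+[0,0,-.007],hole=(.555,-.2477,.0975)).items(): print(n,Z(p))
```

```text
[ 0.55431339 -0.24781031  0.12221084] [ 0.19758397  0.33143614 -1.31555417] [0.06321929 0.04374467 0.00309645] 0.008902047111761405 79.92747902870178
tip [301. 338.]
collar [302. 281.]
hole [300. 379.]
```

View pics/g4.png

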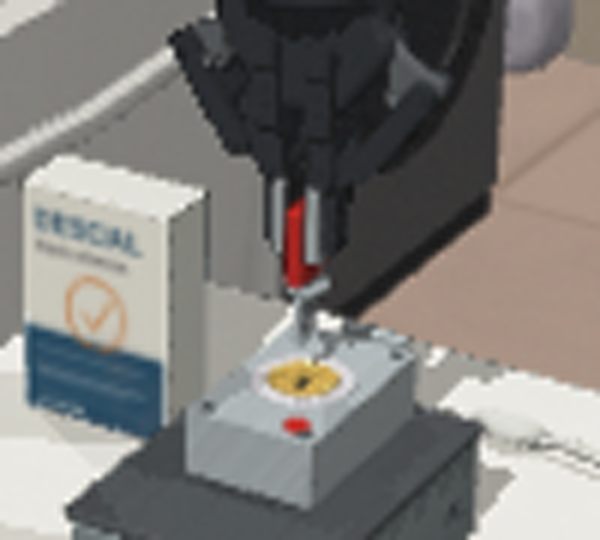

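The side crop shows the key upright above the lock: blade tip at about (307,340), plug centre at about (303,380). That is aligned within about 1 mm along the image's x and matches the prediction. I'll descend to just above the face, then feel for the mouth.

>>> send_rows(
  rows=[
    {"tx": 0,"ty": 0,"tz": -0.015,"rx": 0,"ry": 0,"rz": 0,"fingers": 1},
    {"tx": 0,"ty": 0,"tz": -0.015,"rx": 0,"ry": 0,"rz": 0,"fingers": 1},
    {"tx": 0,"ty": 0,"tz": -0.01,"rx": 0,"ry": 0,"rz": 0,"fingers": 1},
    {"tx": 0,"ty": 0,"tz": -0.005,"rx": 0,"ry": 0,"rz": 0,"fingers": 1},
    {"tx": 0,"ty": 0,"tz": 0,"rx": 0,"ry": 0,"rz": 0,"fingers": 1},
  ],
)

```text
clock: 7.22
eef_pos: [0.5544, -0.2484, 0.1043]
tcp_rot: [-2.187, -2.254, 0.001]
ft_force: [-0.2, 0.4, -0.3]
gripper_width: 0.0085
grasp_force: 79.9
```

>>> send_rows(
  rows=[
    {"tx": 0,"ty": 0,"tz": -0.005,"rx": 0,"ry": 0,"rz": 0,"fingers": 1},
    {"tx": 0,"ty": 0,"tz": 0,"rx": 0,"ry": 0,"rz": 0,"fingers": 1},
  ],
)

```text
clock: 7.38
eef_pos: [0.5546, -0.2487, 0.1029]
tcp_rot: [-2.188, -2.254, -0.0]
ft_force: [0.6, -0.0, 0.1]
gripper_width: 0.0084
grasp_force: 79.9
```

>>> send_rows(
  rows=[
    {"tx": 0,"ty": 0,"tz": -0.005,"rx": 0,"ry": 0,"rz": 0,"fingers": 1},
    {"tx": 0,"ty": 0,"tz": 0,"rx": 0,"ry": 0,"rz": 0,"fingers": 1},
  ],
)

```text
clock: 7.55
eef_pos: [0.5546, -0.2487, 0.1009]
tcp_rot: [-2.188, -2.254, 0.0]
ft_force: [-0.4, -0.5, -1.2]
gripper_width: 0.0083
grasp_force: 79.9
```

>>> send_rows(
  rows=[
    {"tx": 0,"ty": 0,"tz": -0.005,"rx": 0,"ry": 0,"rz": 0,"fingers": 1},
    {"tx": 0,"ty": 0,"tz": 0,"rx": 0,"ry": 0,"rz": 0,"fingers": 1},
  ],
)

```text
clock: 7.72
eef_pos: [0.5547, -0.2489, 0.0989]
tcp_rot: [2.188, 2.254, -0.0]
ft_force: [0.3, -3.0, -1.7]
gripper_width: 0.0085
grasp_force: 79.8
```

>>> send_rows(
  rows=[
    {"tx": 0,"ty": 0,"tz": -0.005,"rx": 0,"ry": 0,"rz": 0,"fingers": 1},
    {"tx": 0,"ty": 0,"tz": 0,"rx": 0,"ry": 0,"rz": 0,"fingers": 1},
  ],
)

```text
clock: 7.88
eef_pos: [0.5548, -0.2491, 0.0969]
tcp_rot: [2.187, 2.254, -0.0]
ft_force: [2.4, -3.7, -2.3]
gripper_width: 0.0084
grasp_force: 79.6
```

Run:
```python
from h import *; import cv2
c=cam("side"); s=arm.get_state(); print(s["eef_pos"],s["ft_force"],s["moment"])
x,y,w,h,k=320,160,60,60,10
cv2.imwrite("pics/g5.png",cv2.resize(c["pixels"][y:y+h,x:x+w],None,fx=k,fy=k,interpolation=cv2.INTER_CUBIC))
```

```text
[ 0.55477623 -0.24912398  0.09694673] [ 3.49384305 -5.14995161 -2.93877751] [-1.09839089 -0.57212492 -0.00856318]
```

View pics/g5.png

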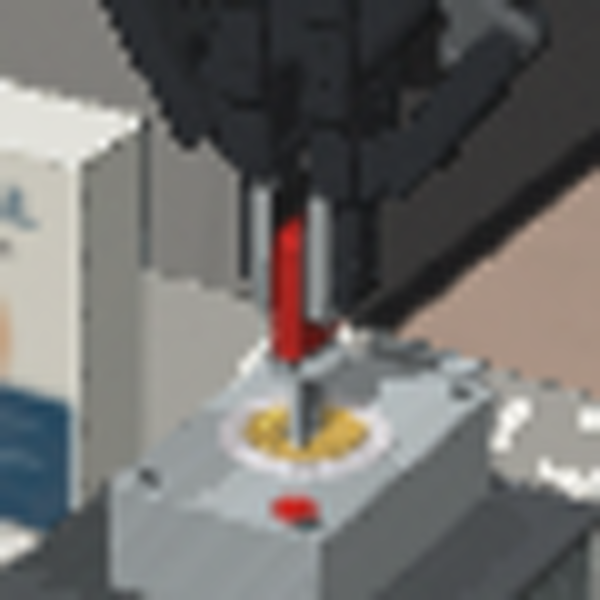

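Blade bottom at about (303,448) meets the plug at the keyway (plug centre (307,433)). Together with the pose drifting along the side force, this says the tip is in the mouth and being guided. I'll relieve the side force and feel on.

>>> send_rows(
  rows=[
    {"tx": 0.002,"ty": -0.003,"tz": 0,"rx": 0,"ry": 0,"rz": 0,"fingers": 1},
    {"tx": 0,"ty": 0,"tz": 0,"rx": 0,"ry": 0,"rz": 0,"fingers": 1},
    {"tx": 0,"ty": 0,"tz": 0,"rx": 0,"ry": 0,"rz": 0,"fingers": 1},
  ],
)

```text
clock: 8.18
eef_pos: [0.5554, -0.2498, 0.097]
tcp_rot: [-2.187, -2.254, -0.0]
ft_force: [0.1, 0.1, -0.8]
gripper_width: 0.0083
grasp_force: 79.9
```

>>> send_rows(
  rows=[
    {"tx": 0,"ty": 0,"tz": -0.005,"rx": 0,"ry": 0,"rz": 0,"fingers": 1},
    {"tx": 0,"ty": 0,"tz": 0,"rx": 0,"ry": 0,"rz": 0,"fingers": 1},
  ],
)

```text
clock: 8.35
eef_pos: [0.5553, -0.2497, 0.0947]
tcp_rot: [-2.187, -2.254, 0.0]
ft_force: [-0.9, -0.7, -1.2]
gripper_width: 0.0085
grasp_force: 79.9
```

```bash
python3 -c "
from h import *
s=arm.get_state(); print(s['eef_pos'],s['ft_force'],s['moment'],s['tcp_rot'])"
```

```text
[ 0.55529982 -0.24971604  0.09467547] [-0.88136285 -0.66815069 -1.17273596] [-0.01268563 -0.01051289  0.01394326] [-2.18727904e+00 -2.25426328e+00  3.31163616e-05]
```

The side forces are gone and the key goes down freely. Continue down 2 mm at a time.

>>> send_rows(
  rows=[
    {"tx": 0,"ty": 0,"tz": -0.005,"rx": 0,"ry": 0,"rz": 0,"fingers": 1},
    {"tx": 0,"ty": 0,"tz": -0.005,"rx": 0,"ry": 0,"rz": 0,"fingers": 1},
    {"tx": 0,"ty": 0,"tz": 0,"rx": 0,"ry": 0,"rz": 0,"fingers": 1},
  ],
)

```text
clock: 8.6
eef_pos: [0.5556, -0.2498, 0.0908]
tcp_rot: [2.188, 2.254, 0.001]
ft_force: [3.2, 0.4, -0.4]
gripper_width: 0.008
grasp_force: 79.9
```

>>> send_rows(
  rows=[
    {"tx": 0,"ty": 0,"tz": -0.005,"rx": 0,"ry": 0,"rz": 0.02,"fingers": 1},
    {"tx": 0,"ty": 0,"tz": 0,"rx": 0,"ry": 0,"rz": -0.04,"fingers": 1},
    {"tx": 0,"ty": 0,"tz": 0,"rx": 0,"ry": 0,"rz": 0.02,"fingers": 1},
    {"tx": 0,"ty": 0,"tz": 0,"rx": 0,"ry": 0,"rz": 0,"fingers": 1},
  ],
)

```text
clock: 8.93
eef_pos: [0.5558, -0.25, 0.0893]
tcp_rot: [2.186, 2.256, 0.001]
ft_force: [3.0, -0.9, 0.5]
gripper_width: 0.0086
grasp_force: 80.0
```

>>> send_rows(
  rows=[
    {"tx": 0,"ty": 0,"tz": -0.005,"rx": 0,"ry": 0,"rz": 0.02,"fingers": 1},
    {"tx": 0,"ty": 0,"tz": 0,"rx": 0,"ry": 0,"rz": -0.04,"fingers": 1},
    {"tx": 0,"ty": 0,"tz": 0,"rx": 0,"ry": 0,"rz": 0.02,"fingers": 1},
    {"tx": 0,"ty": 0,"tz": 0,"rx": 0,"ry": 0,"rz": 0,"fingers": 1},
  ],
)

```text
clock: 9.27
eef_pos: [0.5558, -0.25, 0.0875]
tcp_rot: [2.186, 2.255, 0.001]
ft_force: [3.0, -1.1, 1.7]
gripper_width: 0.0086
grasp_force: 80.3
```

>>> send_rows(
  rows=[
    {"tx": 0.0015,"ty": -0.0005,"tz": -0.005,"rx": 0,"ry": 0,"rz": 0.02,"fingers": 1},
    {"tx": 0,"ty": 0,"tz": 0,"rx": 0,"ry": 0,"rz": -0.04,"fingers": 1},
    {"tx": 0,"ty": 0,"tz": 0,"rx": 0,"ry": 0,"rz": 0.02,"fingers": 1},
    {"tx": 0,"ty": 0,"tz": 0,"rx": 0,"ry": 0,"rz": 0,"fingers": 1},
  ],
)

```text
clock: 9.6
eef_pos: [0.556, -0.2503, 0.0855]
tcp_rot: [2.187, 2.255, -0.0]
ft_force: [-1.1, -0.1, 4.6]
gripper_width: 0.0088
grasp_force: 80.7
```

>>> send_rows(
  rows=[
    {"tx": 0,"ty": 0,"tz": -0.005,"rx": 0,"ry": 0,"rz": 0.02,"fingers": 1},
    {"tx": 0,"ty": 0,"tz": 0,"rx": 0,"ry": 0,"rz": -0.04,"fingers": 1},
    {"tx": 0,"ty": 0,"tz": 0,"rx": 0,"ry": 0,"rz": 0.02,"fingers": 1},
    {"tx": 0,"ty": 0,"tz": 0,"rx": 0,"ry": 0,"rz": 0,"fingers": 1},
  ],
)

```text
clock: 9.93
eef_pos: [0.556, -0.2502, 0.0838]
tcp_rot: [2.187, 2.255, -0.0]
ft_force: [-2.2, 1.5, 7.2]
gripper_width: 0.0083
grasp_force: 81.3
```

>>> send_rows(
  rows=[
    {"tx": 0,"ty": 0,"tz": -0.005,"rx": 0,"ry": 0,"rz": 0.02,"fingers": 1},
    {"tx": 0,"ty": 0,"tz": 0,"rx": 0,"ry": 0,"rz": -0.04,"fingers": 1},
    {"tx": 0,"ty": 0,"tz": 0,"rx": 0,"ry": 0,"rz": 0.02,"fingers": 1},
    {"tx": 0,"ty": 0,"tz": 0,"rx": 0,"ry": 0,"rz": 0,"fingers": 1},
  ],
)

```text
clock: 10.27
eef_pos: [0.5557, -0.2503, 0.0808]
tcp_rot: [-2.187, -2.255, 0.001]
ft_force: [-0.3, -2.3, -2.6]
gripper_width: 0.0086
grasp_force: 79.9
```

One pin has yielded (force built to 7 N, then dropped). Continue.

>>> send_rows(
  rows=[
    {"tx": 0,"ty": 0,"tz": -0.005,"rx": 0,"ry": 0,"rz": 0.02,"fingers": 1},
    {"tx": 0,"ty": 0,"tz": 0,"rx": 0,"ry": 0,"rz": -0.04,"fingers": 1},
    {"tx": 0,"ty": 0,"tz": 0,"rx": 0,"ry": 0,"rz": 0.02,"fingers": 1},
    {"tx": 0,"ty": 0,"tz": 0,"rx": 0,"ry": 0,"rz": 0,"fingers": 1},
  ],
)

```text
clock: 10.6
eef_pos: [0.5557, -0.25, 0.0786]
tcp_rot: [-2.186, -2.254, 0.001]
ft_force: [-0.4, -0.2, -2.1]
gripper_width: 0.0086
grasp_force: 79.8
```

>>> send_rows(
  rows=[
    {"tx": 0,"ty": 0,"tz": -0.005,"rx": 0,"ry": 0,"rz": 0.02,"fingers": 1},
    {"tx": 0,"ty": 0,"tz": 0,"rx": 0,"ry": 0,"rz": -0.04,"fingers": 1},
    {"tx": 0,"ty": 0,"tz": 0,"rx": 0,"ry": 0,"rz": 0.02,"fingers": 1},
    {"tx": 0,"ty": 0,"tz": 0,"rx": 0,"ry": 0,"rz": 0,"fingers": 1},
  ],
)

```text
clock: 10.93
eef_pos: [0.5557, -0.2499, 0.0766]
tcp_rot: [-2.187, -2.254, 0.0]
ft_force: [-0.5, -0.5, -2.4]
gripper_width: 0.0085
grasp_force: 79.7
```

>>> send_rows(
  rows=[
    {"tx": 0,"ty": 0,"tz": -0.005,"rx": 0,"ry": 0,"rz": 0.02,"fingers": 1},
    {"tx": 0,"ty": 0,"tz": 0,"rx": 0,"ry": 0,"rz": -0.04,"fingers": 1},
    {"tx": 0,"ty": 0,"tz": 0,"rx": 0,"ry": 0,"rz": 0.02,"fingers": 1},
    {"tx": 0,"ty": 0,"tz": 0,"rx": 0,"ry": 0,"rz": 0,"fingers": 1},
  ],
)

```text
clock: 11.27
eef_pos: [0.5558, -0.2501, 0.075]
tcp_rot: [-2.187, -2.255, 0.001]
ft_force: [-1.8, -0.0, 1.2]
gripper_width: 0.0084
grasp_force: 80.1
```

>>> send_rows(
  rows=[
    {"tx": 0,"ty": 0,"tz": -0.005,"rx": 0,"ry": 0,"rz": 0.02,"fingers": 1},
    {"tx": 0,"ty": 0,"tz": 0,"rx": 0,"ry": 0,"rz": -0.04,"fingers": 1},
    {"tx": 0,"ty": 0,"tz": 0,"rx": 0,"ry": 0,"rz": 0.02,"fingers": 1},
    {"tx": 0,"ty": 0,"tz": 0,"rx": 0,"ry": 0,"rz": 0,"fingers": 1},
  ],
)

```text
clock: 11.6
eef_pos: [0.5561, -0.2502, 0.0748]
tcp_rot: [2.187, 2.254, 0.0]
ft_force: [-9.4, 1.4, 15.8]
gripper_width: 0.0083
grasp_force: 82.5
```

Hard stop at z = 0.0748, right where full depth was predicted (0.0747). I'll relieve the side force and push a little more to confirm.

>>> send_rows(
  rows=[
    {"tx": -0.001,"ty": 0,"tz": -0.002,"rx": 0,"ry": 0,"rz": 0.02,"fingers": 1},
    {"tx": 0,"ty": 0,"tz": 0,"rx": 0,"ry": 0,"rz": -0.04,"fingers": 1},
    {"tx": 0,"ty": 0,"tz": 0,"rx": 0,"ry": 0,"rz": 0.02,"fingers": 1},
    {"tx": 0,"ty": 0,"tz": 0,"rx": 0,"ry": 0,"rz": 0,"fingers": 1},
  ],
)

```text
clock: 11.93
eef_pos: [0.5561, -0.2502, 0.0748]
tcp_rot: [2.186, 2.254, 0.001]
ft_force: [-9.3, 3.4, 22.6]
gripper_width: 0.0089
grasp_force: 83.2
```

Run:
```python
from h import *; import cv2
c=cam("side"); s=arm.get_state(); print(s["eef_pos"],s["ft_force"],s["moment"])
im=c["pixels"].astype(int); g=(im[...,2]>120)&(im[...,1]<70)&(im[...,0]<70)
ys,xs=np.nonzero(g[150:250,320:385])
for r in sorted(set(ys)): print(r+150, (xs[ys==r]+320).min(),(xs[ys==r]+320).max(),end=' | ')
p0=np.array([.556,-.2485,.0975])
print("\nhead bottom/top +y end if home",proj(c,p0+[0,.013,.004]),proj(c,p0+[0,.013,.043]))
```

```text
[ 0.55605057 -0.2502826   0.07473961] [-9.42242706  3.66970455 21.92422701] [0.73374498 1.7760569  0.03178936]
189 349 349 | 190 348 349 | 191 347 349 | 192 347 349 | 193 347 349 | 194 347 349 | 195 347 349 | 196 347 349 | 197 347 349 | 198 347 349 | 199 347 349 | 200 347 349 | 201 347 349 | 202 347 349 | 210 348 350 | 211 348 350 | 
head bottom/top +y end if home [347.02814097 203.08206458] [347.31315873 190.08772604]
```

Numeric check on the image: the red head's bottom edge is at row 202.5 against 203 predicted for fully home. The key is seated, with 22 N of downward push. Now the clockwise quarter turn, with a small TCP shift because the grip is about 2 mm off the key's axis.

>>> send_rows(
  rows=[
    {"tx": -0.0003,"ty": 0.0003,"tz": 0,"rx": 0,"ry": 0,"rz": -0.0575,"fingers": 1},
    {"tx": -0.0003,"ty": 0.0003,"tz": 0,"rx": 0,"ry": 0,"rz": -0.0575,"fingers": 1},
    {"tx": -0.0003,"ty": 0.0003,"tz": 0,"rx": 0,"ry": 0,"rz": -0.0575,"fingers": 1},
    {"tx": -0.0003,"ty": 0.0003,"tz": 0,"rx": 0,"ry": 0,"rz": -0.0575,"fingers": 1},
    {"tx": -0.0003,"ty": 0.0003,"tz": 0,"rx": 0,"ry": 0,"rz": -0.0575,"fingers": 1},
    {"tx": -0.0003,"ty": 0.0003,"tz": 0,"rx": 0,"ry": 0,"rz": -0.0575,"fingers": 1},
  ],
)

```text
clock: 12.48
eef_pos: [0.5563, -0.2504, 0.0748]
tcp_rot: [2.712, 1.577, 0.003]
ft_force: [-0.3, -4.0, 14.4]
gripper_width: 0.0085
grasp_force: 82.2
```

>>> send_rows(
  rows=[
    {"tx": -0.0003,"ty": 0.0003,"tz": 0,"rx": 0,"ry": 0,"rz": -0.0575,"fingers": 1},
    {"tx": -0.0003,"ty": 0.0003,"tz": 0,"rx": 0,"ry": 0,"rz": -0.0575,"fingers": 1},
    {"tx": -0.0003,"ty": 0.0003,"tz": 0,"rx": 0,"ry": 0,"rz": -0.0575,"fingers": 1},
    {"tx": -0.0003,"ty": 0.0003,"tz": 0,"rx": 0,"ry": 0,"rz": -0.0575,"fingers": 1},
    {"tx": -0.0003,"ty": 0.0003,"tz": 0,"rx": 0,"ry": 0,"rz": -0.0575,"fingers": 1},
    {"tx": -0.0003,"ty": 0.0003,"tz": 0,"rx": 0,"ry": 0,"rz": -0.0575,"fingers": 1},
  ],
)

```text
clock: 12.98
eef_pos: [0.5561, -0.2503, 0.0749]
tcp_rot: [3.035, 0.793, 0.007]
ft_force: [6.6, -9.7, 10.9]
gripper_width: 0.0087
grasp_force: 81.7
```

The TCP stays put and side forces grow, so the key is centred on the TCP after all. I'll undo the shift while finishing the turn, and push a touch more.

>>> send_rows(
  rows=[
    {"tx": 0.0006,"ty": -0.0007,"tz": -0.0004,"rx": 0,"ry": 0,"rz": -0.0575,"fingers": 1},
    {"tx": 0.0006,"ty": -0.0007,"tz": -0.0004,"rx": 0,"ry": 0,"rz": -0.0575,"fingers": 1},
    {"tx": 0.0006,"ty": -0.0007,"tz": -0.0004,"rx": 0,"ry": 0,"rz": -0.0575,"fingers": 1},
    {"tx": 0.0006,"ty": -0.0007,"tz": -0.0004,"rx": 0,"ry": 0,"rz": -0.0575,"fingers": 1},
    {"tx": 0.0006,"ty": -0.0007,"tz": -0.0004,"rx": 0,"ry": 0,"rz": -0.0575,"fingers": 1},
    {"tx": 0.0006,"ty": -0.0007,"tz": -0.0004,"rx": 0,"ry": 0,"rz": -0.0575,"fingers": 1},
    {"tx": 0,"ty": 0,"tz": 0,"rx": 0,"ry": 0,"rz": 0,"fingers": 1},
    {"tx": 0,"ty": 0,"tz": 0,"rx": 0,"ry": 0,"rz": 0,"fingers": 1},
  ],
)

```text
clock: 13.65
eef_pos: [0.5567, -0.251, 0.0747]
tcp_rot: [3.139, -0.042, 0.005]
ft_force: [-7.8, 2.0, 26.1]
gripper_width: 0.0088
grasp_force: 84.2
```

```bash
python3 -c "
from h import *
s=arm.get_state(); r=s['tcp_rot']; print(s['eef_pos'],s['ft_force'],s['moment'],r,'yaw y',2*np.degrees(np.arctan2(r[1],r[0]))-90,s['q'])"
```

```text
[ 0.55665055 -0.25101592  0.07467182] [-7.8037443   2.0498948  26.06446541] [0.26483724 1.43743196 0.093485  ] [ 3.13943382 -0.0419281   0.00509528] yaw y -91.53031439509753 [-4.65262509e-01  3.04612530e-02  1.72466961e+00 -2.74028324e-04
  1.38272325e+00  1.13229357e+00]
```

Turned 1.63 rad with a spring moment of 0.093 N m felt. A slight extra turn should show the stop.

>>> send_rows(
  rows=[
    {"tx": 0,"ty": 0,"tz": 0,"rx": 0,"ry": 0,"rz": -0.03,"fingers": 1},
    {"tx": 0,"ty": 0,"tz": 0,"rx": 0,"ry": 0,"rz": 0,"fingers": 1},
    {"tx": 0,"ty": 0,"tz": 0,"rx": 0,"ry": 0,"rz": 0,"fingers": 1},
  ],
)

```text
clock: 13.9
eef_pos: [0.5567, -0.2511, 0.0747]
tcp_rot: [3.137, -0.115, 0.005]
ft_force: [-7.0, 1.7, 25.7]
gripper_width: 0.0086
grasp_force: 84.1
```

```bash
python3 -c "
from h import *
s=arm.get_state(); r=s['tcp_rot']; print(s['eef_pos'],s['ft_force'],s['moment'],'yaw y',2*np.degrees(np.arctan2(r[1],r[0]))-90)
import cv2
t=cam('top')['pixels']; o=cv2.imread('pics/top0.png')
print(t[232:241,422:430,:].mean((0,1)),o[232:241,422:430,:].mean((0,1)))"
```

```text
[ 0.55665516 -0.25112092  0.07469147] [-7.03741913  1.67057846 25.65477221] [0.16043451 1.41540692 0.05140797] yaw y -94.21370341620488
[79.55555556 78.55555556 50.95833333] [82.81944444 92.98611111 96.27777778]
```

Run:
```python
from h import *
c=cam("side"); im=c["pixels"].astype(int); g=(im[...,2]>110)&(im[...,1]<70)&(im[...,0]<70)
ys,xs=np.nonzero(g[150:250,320:385])
for r in sorted(set(ys)): print(r+150, (xs[ys==r]+320).min(),(xs[ys==r]+320).max(),end=' | ')
p0=np.array([.5565,-.250,.0975])
for a in (0,60,75,90,96):
    # edge-on end of head facing the camera: direction turned clockwise from -x (90) 
    th=np.radians(91.8+90-a) ; d=np.array([np.cos(th),np.sin(th),0])*.014; n=np.array([-np.sin(th),np.cos(th),0])*.005
    for sgn in (1,-1):
        e=[proj(c,p0+sgn*d+k*n+[0,0,z]).round(1) for k in(-1,1) for z in(.006,.04)]
        print(a,sgn,*e)
s=[arm.get_state()["moment"][2]]; print(s)
```

```text
190 353 354 | 191 353 354 | 192 353 354 | 193 353 354 | 194 353 354 | 195 353 354 | 196 353 354 | 197 353 354 | 198 352 354 | 199 346 354 | 200 347 354 | 201 349 354 | 202 352 353 | 210 348 350 | 211 348 350 | 0 1 [353.3 202.2] [353.6 190.9] [355.1 200.7] [355.5 189.4]
0 -1 [344.2 199.7] [344.5 188.5] [346.1 198.2] [346.3 187. ]
60 1 [347.9 202.7] [348.1 191.4] [351.6 202.7] [351.9 191.4]
60 -1 [347.8 197.8] [348.  186.6] [351.4 197.8] [351.7 186.6]
75 1 [346.6 202.4] [346.8 191. ] [350.2 202.8] [350.5 191.5]
75 -1 [349.1 197.7] [349.4 186.5] [352.7 198.1] [353.  186.9]
90 1 [345.5 201.9] [345.7 190.6] [348.7 202.8] [349.  191.5]
90 -1 [350.6 197.7] [350.9 186.5] [353.8 198.6] [354.1 187.4]
96 1 [345.1 201.7] [345.4 190.4] [348.2 202.7] [348.4 191.4]
96 -1 [351.1 197.8] [351.4 186.6] [354.2 198.8] [354.5 187.6]
[np.float64(0.1075430239627894)]
```

The head's near edge is now at columns 353–354, rows 190–202. That matches a full quarter turn while still home (unturned it sat at 347–349). Handing in.

```bash
python3 -c "
from plant import arm
print(arm.finish_job())"
```

```text
the job is handed in; nothing more can be done
None
```

The job is handed in: the red key is fully home in the lock, turned about 95° clockwise and still gripped and pressed down. I couldn't see the bolt itself, so that it is drawn is inferred from the key's angle in the side camera and the spring torque.

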